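# Start the multi-cooker

### The job

The potatoes are in the multi-cooker, so set it going with your fingertips: first push its sprung lid down until it clicks shut and stays down by itself, then switch the power on by pressing the end of the rocker switch that stands up, and last press the round start key all the way in and let it come back. Keep that order, do not shove or lift the cooker, and leave the things around it where they stand.

Things in the scene. Friction and masses are not known exactly. Their poses are not given: they have to be found in the camera images.
- cooker: White multi-cooker, 210 mm deep (x), 200 wide (y), 160 high when shut, 2.4 kg, loose on rubber feet. Origin: centre of underside; its -x side faces the robot, +y is its left. Before the lid (front edge at x = -53) a deck slopes 0.21 rad down to the front, with a black panel and three controls in a row at x = -80, z = 119 mm: rocker switch y = +50, wide release bar y = 0, round start key y = -50.
- lid (a joint): Lid hinge, rad: 0 = shut and latched, grows as it opens; starts sprung open at 0.36 to 0.54. Hinge line along the cooker's y at x = +98, z = +130 mm. Below 0.05 rad its striker meets a sprung catch: some 8 to 15 N down at the lid's front snaps it past. Push to the stop, -0.014 (2 mm below shut); let go, it rests latched near 0. Not latched, it springs back up to about 0.3.
- lid_front (a point): Where to push the lid: on top of the white lid (150 mm deep, 184 wide, 34 thick, slightly domed), on its middle line, 23 mm behind its front edge, 128 mm from the hinge line. Moves with the lid: at x = -30, y = 0, z = 155 mm of the cooker when shut, but at x = -2, z = 214 at 0.5 rad, so lid and point come forward as it closes: a finger straight down from the open point stays on the lid.
- rocker (a joint): Power rocker, rad: 0 = off (as it starts, left end standing up), 0.36 = on (left end flush, right end standing up). Snaps over its middle at 0.18 and stays; takes about 3 N on the raised end.
- rocker_end (a point): Top of the rocker's left end (the cooker's +y end, with a small raised bar), 3 mm in from the tip. The rocker is grey, 30 mm long along the cooker's y, 18 wide; off, this end stands 5 mm higher than the other, which is 2.5 mm above the panel. It is on when this end has gone down about 4.5 mm. At off, z is square to the sloping panel, y along the rocker.
- start (a joint): Travel of the start key, m; 0 = out, 0.003 = fully in (counts as pressed from 0.002). Springs back; 1.5 N to begin, 5 N fully in. It moves square to the sloping panel.
- start_top (a point): Centre of the top of the round metal start key, 24 mm across, standing 6 mm above the panel at the right end of the row. Its z axis is the outward normal of the panel.
- release_top (a point): Centre of the top of the release bar, a plain metal bar 32 mm wide and 16 deep in the middle of the row, 4 mm above the panel. Pressing it unlatches the lid again, so it is not to be pressed in this job.
- shaker: Salt shaker, glass with a domed grey top, 44 mm across, 90 high, to the left of the cooker. Origin: centre of its underside. Leave it alone.
- glass: Plain glass tumbler, 81 mm across, 93 high, left of the cooker beyond the shaker. Origin: centre of its underside. Leave it alone.
- timer: Domed kitchen timer, 62 mm across, 59 high, to the right of the cooker. Origin: centre of its underside. Leave it alone.

How it is judged:
By the outcome, as a careful person would: the job done as asked, in the order asked, and still so for the second after the job is handed in, with the robot touching nothing.
It also fails if it takes over 40 s, if anything falls off the work surface, if the arm or the gripper's body presses on something with over 40 N, if the wrist force passes 120 N, or if a joint passes its speed limit or range.

### The arm

A 7-joint arm with a two-finger parallel gripper is mounted at the origin on a cart in front of the work surface, level with it; the furniture and walls round the work are solid. World frame = base frame: x ahead of the robot, y to its left, z up, the work surface at z = 0. Lengths are in m, angles in rad, forces in N, time in s.
With the tool pointing down it reaches from about 0.35 to 0.9 m from the base axis. Payload 8.1 kg.
Tool frame: the origin (TCP) lies midway between the tips of the shut fingers; the grasp point (between the pads) lies 19 mm behind it; z points along the fingers, y is the line along which they close (so a half turn about z gives the same grasp; the last joint's range is limited). The gripper opens to 92 mm and grips with 3 to 60 N. Pads are 19 mm wide; open, the fingers measure 130 mm over their backs; the gripper's body (75 mm by 190 mm) begins 47 mm behind the grasp point.
Start: joints at [-1.372, 0.434, 0.025, 1.573, -0.012, 1.134, -0.075], TCP at [0.186, 0.597, 0.227] pointing down, gripper open.
Joint ranges: [-2.62, 2.62], [-0.44, 2.09], [-1.27, 1.32], [0.08, 2.57], [-1.32, 4.46], [0.12, 2], [-2.74, 2.74]. Speed limits (rad/s): [2.22, 2.22, 3.01, 3.01, 3.14, 3.14, 3.14].

### API

Orientations are given as a rotation vector (axis times angle).
In Python, from cell import arm gives the robot as it stands.
- The arm moves only by the tool carry_out, never from a script. Its arguments are lists of equal length, an entry for each row: "claw": the finger opening in cm, from 0 to 9.18; "delta_pos": the shift along the tool's x, y, z in cm, a list of three; "angular": the turn, a rotation vector about the tool's x, y, z in rad, a list of three. In form: {"claw": [claw, ...], "delta_pos": [[dx, dy, dz], ...], "angular": [[ax, ay, az], ...]}. A call has 1 to 20 rows; each row shifts and turns the commanded pose from where the row before left it, along the tool's axes as they then stand; what a row does not reach is not made up. A row lasts 1/10 s, in which the tool goes at most 50 mm and 8.59 degrees, less where a joint would pass 70% of its speed; a pose out of reach is approached as far as the arm can. A call with a gripper value outside its range is refused whole. The fingers move at their own pace and stop on an object; "force" is the grip in N (left out, the last holds). Time passes only in rows, so rows that do not move let the fingers close. It gives the time, the measured TCP pose, the force, the opening and the grip force at its end, in the units of the state.
- arm.observe(): the state, without advancing time (a new reading comes with each control period).
- arm.get_image(name): name is "scene" or "top" or "wrist"; returns a dict with "frame" (480x640x3 uint8, red, green, blue), "mtx" (3x3 intrinsics, pixels), "dist" ([k1, k2, p1, p2, k3] as OpenCV has them; the pictures are not rectified), "T" (4x4, takes a point from camera to world coordinates). Camera axes: x right, y down, z forward; pixel columns grow to the right and rows downward; lengths in m; the calibration is good to about 2 mm. A picture is of the moment at which its call begins. There is no depth.
- arm.sign_off(): hands the job in; it is judged then, once.
Trained networks look in a picture, given as the dict that the camera call returned (one of the last four; its "shot" number tells which), for a name from the list of things; names that differ only in an ending like _2 or _b are one class to them, and where a whole thing is asked for, a point or a joint stands for the part that bears it (a point fixed in the world has none). Each returns a list of dicts, best first, with "conf" (0 to 1); they miss things now and then, are a little off and sometimes report something else, mostly with a low value. They report only what shows in the picture. A call takes as long as a camera call.
- arm.look_for(label, picture): "centre" ([column, row] as shares, 0 to 1, of the picture: columns of its width, rows of its height, amid what is visible of it).
- arm.trace(label, picture): "region" (480x640 bool, what is visible of it) and "centre" ([column, row] as shares, 0 to 1, of the picture: columns of its width, rows of its height, amid what is visible of it).
- arm.place_of(label, picture): "centre" ([column, row] as shares, 0 to 1, of the picture: columns of its width, rows of its height: a listed point, or the origin of a listed thing).
The state is a dict: "clock": time; "joints": joint angles; "dq": joint speeds; "joint_efforts": joint torques, N m; "position": TCP position; "ee_rot": TCP orientation; "force": force on the tool from outside, world axes, zero at the start; "ft_torque": the same for the moment, N m; "width": opening from 0.0 (shut) to 1.0 (fully open); "gripper_force": force on a finger pad.
Only numpy, scipy, OpenCV 4.12 (cv2) and the standard library are available. Lean on these libraries where they do the work, as an engineer would, in place of code of your own. Each camera call takes 0.05 s, during which the arm holds its last target. There are 200 camera calls.

## Working session

There is one attempt and no reset: what is moved stays moved. The work goes in short steps, Python scripts to look and compute and a tool call to move; the robot and the scene stay as the last step left them, time stands still between calls to the robot, and variables do not carry over. Pictures are saved under pics/ and viewed, at most 10 in all, crops included, and the job is handed in when it is done.

Besides the shell and the picture viewer there is one more tool, called after "Request:" as name(argument=value, ...), one argument or row to a line, values as JSON. carry_out: Moves the arm, as the interface text tells. Its arguments: {"type":"object","properties":{"claw":{"type":"array","items":{"type":"number"}},"delta_pos":{"type":"array","items":{"type":"array","items":{"type":"number"}}},"angular":{"type":"array","items":{"type":"array","items":{"type":"number"}}},"force":{"type":"number"}},"required":["claw","delta_pos","angular"]}

```bash
mkdir -p pics; cat > h.py <<'E'
import numpy as np, cv2
from cell import arm
from scipy.spatial.transform import Rotation as R
def ray(p,c):
    uv=np.array([[[c[0]*640,c[1]*480]]],float)
    n=cv2.undistortPoints(uv,p["mtx"],np.array(p["dist"]))[0,0]
    T=np.array(p["T"]); d=T[:3,:3]@np.array([n[0],n[1],1]); return T[:3,3],d/np.linalg.norm(d)
def tri(rs):
    A=sum(np.eye(3)-np.outer(d,d) for o,d in rs); b=sum((np.eye(3)-np.outer(d,d))@o for o,d in rs)
    x=np.linalg.solve(A,b); return x,[np.linalg.norm((np.eye(3)-np.outer(d,d))@(x-o)) for o,d in rs]
def proj(p,X):
    T=np.linalg.inv(np.array(p["T"])); 
    return cv2.projectPoints(np.atleast_2d(X).astype(float),cv2.Rodrigues(T[:3,:3])[0],T[:3,3],p["mtx"],np.array(p["dist"]))[0][:,0]
def save(p,n): cv2.imwrite("pics/"+n,p["frame"][:,:,::-1])
E
python3 - <<'E'
from h import *
np.set_printoptions(precision=4,suppress=True)
P={n:arm.get_image(n) for n in("scene","top","wrist")}
for n in P: save(P[n],n+"0.png")
cv2.imwrite("pics/both.png",cv2.resize(np.hstack([P["scene"]["frame"],P["top"]["frame"]]),(800,300),interpolation=cv2.INTER_AREA)[:,:,::-1])
for l in["cooker","lid_front","rocker_end","start_top","release_top","shaker","glass","timer"]:
    rs=[]
    for n in P:
        r=arm.place_of(l,P[n])
        if r: print(l,n,[(np.array(q["centre"])*[640,480],round(q["conf"],2)) for q in r[:2]])
        if r and r[0]["conf"]>.4: rs.append(ray(P[n],r[0]["centre"]))
    if len(rs)>1: print(l,*tri(rs))
print({k:arm.observe()[k] for k in("clock","position","ee_rot","force","width")})
E
```

```text
cooker scene [(array([371.904, 308.688]), 0.61), (array([378.816, 310.704]), 0.34)]
lid_front scene [(array([376.576, 238.992]), 0.89)]
lid_front top [(array([371.072, 243.216]), 0.74)]
lid_front [ 0.5049 -0.2905  0.1999] [np.float64(0.0007059488106852664), np.float64(0.0007059488106851933)]
rocker_end scene [(array([323.584, 283.92 ]), 0.64)]
rocker_end top [(array([340.608, 285.984]), 0.53), (array([290.112, 232.608]), 0.19)]
rocker_end [ 0.4258 -0.2406  0.1318] [np.float64(0.0001999307998444262), np.float64(0.00019993079984450217)]
start_top scene [(array([380.608, 313.296]), 0.51)]
start_top top [(array([397.696, 280.608]), 0.7)]
start_top [ 0.4368 -0.3477  0.1194] [np.float64(0.0031072534903863087), np.float64(0.0031072534903862905)]
release_top scene [(array([350.08, 298.32]), 0.65)]
release_top top [(array([371.712, 287.616]), 0.45)]
release_top [ 0.423  -0.297   0.1375] [np.float64(0.002438882920086127), np.float64(0.002438882920086202)]
shaker scene [(array([312.32 , 264.816]), 0.74), (array([320.32 , 283.008]), 0.55)]
shaker top [(array([288.32 , 232.512]), 0.92)]
shaker [ 0.5344 -0.1345  0.0013] [np.float64(0.001451703230495997), np.float64(0.001451703230496012)]
glass scene [(array([256.128, 273.696]), 0.57)]
glass top [(array([252.48 , 269.712]), 0.78)]
glass [ 0.4523 -0.0603  0.0074] [np.float64(0.0005620022342723479), np.float64(0.0005620022342724907)]
timer top [(array([445.12 , 264.624]), 0.78), (array([340.096, 286.416]), 0.25)]
{'clock': 1.35, 'position': array([0.1858, 0.5968, 0.2267]), 'ee_rot': array([0.4723, 3.1059, 0.0001]), 'force': array([ 0.7077, -0.1474,  0.7615]), 'width': 0.9959296670037594}
```

View pics/scene0.png

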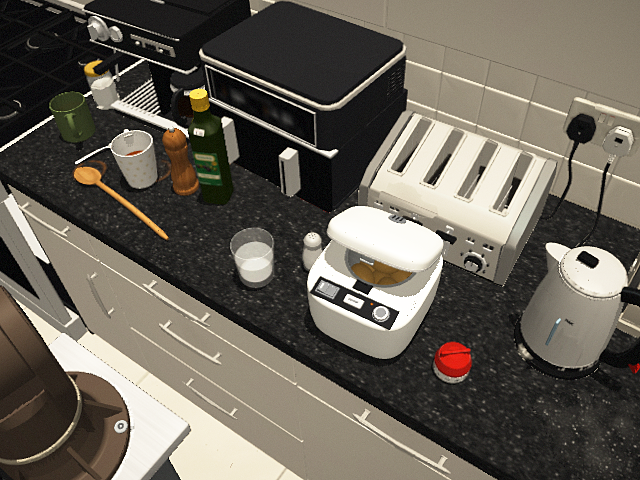

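View pics/top0.png

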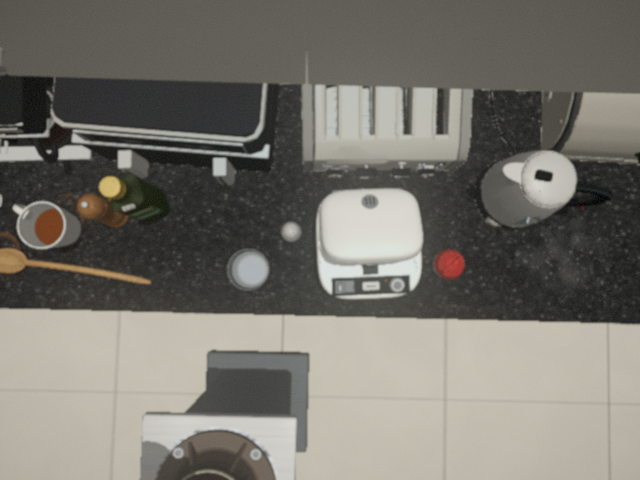

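The scene view shows the cooker with its lid up. The controls lie at about (325,287), (352,300) and (380,313), and the timer is at (453,362). In the top view the panel runs from (340,290) to (405,286), with the shaker at (291,231) and the glass at (248,269). I'll raise the arm and swing it over the cooker for close wrist views.

Request:
carry_out(
  claw=[0,0,0,0,0,0,0,0,0,0,0,0,0,0,0,0,0,0,0,0],
  delta_pos=[
    [0,-2,-4],
    [0,-2,-4],
    [0,-2,-4],
    [0,-2,-4],
    [0,-2,-4],
    [0,-2,-3],
    [-4,0,0],
    [-4,0,0],
    [-4,0,0],
    [-4,0,0],
    [-4,0,0],
    [-4,0,0],
    [-4,0,0],
    [-4,0,0],
    [-4,0,0],
    [-4,0,0],
    [-4,0,0],
    [-4,0,0],
    [-4,0,0],
    [-4,0,0],
  ],
  angular=[
    [0,0,0],
    [0,0,0],
    [0,0,0],
    [0,0,0],
    [0,0,0],
    [0,0,0],
    [0,0,0.0785],
    [0,0,0.0785],
    [0,0,0.0785],
    [0,0,0.0785],
    [0,0,0.0785],
    [0,0,0.0785],
    [0,0,0.0785],
    [0,0,0.0785],
    [0,0,0.0785],
    [0,0,0.0785],
    [0,0,0.0785],
    [0,0,0.0785],
    [0,0,0.0785],
    [0,0,0.0785],
  ],
)

```text
clock: 3.35
position: [0.5168, 0.0942, 0.4567]
ee_rot: [2.029, 2.399, 0.0]
force: [0.3, 0.6, -0.4]
width: 0.006
gripper_force: 0.0
```

Request:
carry_out(
  claw=[0,0,0,0,0,0,0,0,0,0,0,0,0,0,0],
  delta_pos=[
    [-4,0,0],
    [-4,0,0],
    [-4,0,0],
    [-4,0,0],
    [-4,0,0],
    [-4,0,0],
    [-4,0,0],
    [-4,0,0],
    [-4,0,0],
    [-4,0,0],
    [0,0,0],
    [0,0,0],
    [0,0,0],
    [0,0,0],
    [0,0,0],
  ],
  angular=[
    [0,0,0.0785],
    [0,0,0.0785],
    [0,0,0.0785],
    [0,0,0.0785],
    [0,0,0.0785],
    [0,0,0.0785],
    [0,0,0.0785],
    [0,0,0.0785],
    [0,0,0.0785],
    [0,0,0.0785],
    [0,0,-0.122],
    [0,0,-0.122],
    [0,0,-0.122],
    [0,0,-0.122],
    [0,0,-0.122],
  ],
)

```text
clock: 4.85
position: [0.4452, -0.2875, 0.4568]
ee_rot: [2.221, 2.221, 0.0]
force: [-0.0, 0.0, 0.4]
width: 0.003
gripper_force: 0.0
```

```bash
cat > m.py <<'E'
from h import *
np.set_printoptions(precision=4,suppress=True)
p=arm.get_image("wrist"); 
import sys; save(p,sys.argv[1]); np.savez(sys.argv[1]+".npz",**{k:p[k] for k in p if k!="frame"})
o=arm.observe(); print(o["clock"],o["position"],o["ee_rot"],o["force"],o["width"],o["joints"]); print(np.array(p["T"]))
for l in["lid_front","rocker_end","start_top","release_top","cooker","timer","shaker"]:
    r=arm.place_of(l,p)
    if r: print(l,[(np.array(q["centre"])*[640,480],round(q["conf"],2)) for q in r[:2]], *ray(p,r[0]["centre"]))
E
python3 m.py w1.png
```

```text
4.9 [ 0.4452 -0.2876  0.4568] [2.2133 2.2295 0.0004] [-0.0768  0.4649 -0.1909] 0.0018982473899479438 [-0.1436  0.1919  0.7885  1.4216 -0.136   1.5836  0.6412]
[[ 1.     -0.0004  0.0003  0.4466]
 [-0.0003 -0.9621 -0.2728 -0.2141]
 [ 0.0004  0.2728 -0.9621  0.6156]
 [ 0.      0.      0.      1.    ]]
lid_front [(array([364.48, 208.08]), 0.88), (array([302.208, 201.504]), 0.27)] [ 0.4466 -0.2141  0.6156] [ 0.139  -0.1876 -0.9724]
rocker_end [(array([300.096, 159.696]), 0.74)] [ 0.4466 -0.2141  0.6156] [-0.04   -0.0571 -0.9976]
start_top [(array([302.72 , 238.512]), 0.51), (array([303.68 , 203.184]), 0.51)] [ 0.4466 -0.2141  0.6156] [-0.0337 -0.2726 -0.9615]
release_top [(array([304.576, 201.312]), 0.79)] [ 0.4466 -0.2141  0.6156] [-0.0282 -0.1706 -0.9849]
timer [(array([330.688, 280.32 ]), 0.69)] [ 0.4466 -0.2141  0.6156] [ 0.0449 -0.3834 -0.9225]
shaker [(array([369.792,  86.592]), 0.72)] [ 0.4466 -0.2141  0.6156] [ 0.1415  0.1263 -0.9819]
```

View pics/w1.png

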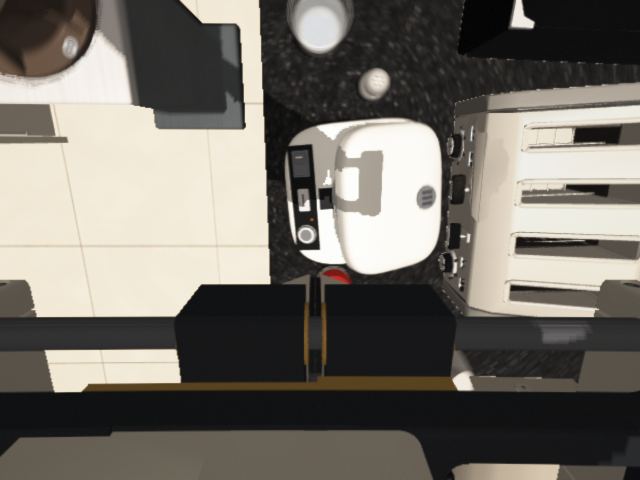

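The wrist view shows the rocker at about (301,163), the release bar at (304,200), the start key at (307,235) and the lid front edge near column 337. I'll take a second, lower wrist view and then fit the cooker pose.

Request:
carry_out(
  claw=[0,0,0],
  delta_pos=[
    [-2.5,0,3],
    [-2.5,0,3],
    [-2,0,2],
  ],
  angular=[
    [0,0,0],
    [0,0,0],
    [0,0,0],
  ],
)

```text
clock: 5.55
position: [0.4445, -0.3582, 0.3749]
ee_rot: [-2.228, -2.214, 0.001]
force: [0.1, 0.2, 0.5]
width: 0.002
gripper_force: 0.0
```

```bash
cat > fit.py <<'E'
from h import *
import sys
from scipy.optimize import least_squares
np.set_printoptions(precision=4,suppress=True)
n=np.array([-np.sin(.21),0,np.cos(.21)])
def model(v):
    x,y,w,a,dh=v
    b=np.array([-.08,0,.119])+dh*n
    L={"rocker_end":b+[0,.062,0]+.0075*n,"start_top":b+[0,-.05,0]+.006*n,"release_top":b+.004*n}
    d=np.array([-.128,.025]); c,s=np.cos(a),np.sin(a)
    L["lid_front"]=np.array([.098+c*d[0]+s*d[1],0,.130-s*d[0]+c*d[1]])
    Rz=R.from_euler("z",w).as_matrix()
    return {k:Rz@q+[x,y,0] for k,q in L.items()}
if __name__=="__main__":
    obs=[]
    for name in["wrist","wrist","top","scene"]:
        p=arm.get_image(name)
        if name=="wrist": save(p,sys.argv[1])
        for l in["rocker_end","start_top","release_top","lid_front"]:
            for q in arm.place_of(l,p)[:1]:
                if q["conf"]>.35: obs.append((p,name,l,np.array(q["centre"])*[640,480],ray(p,q["centre"])))
    # earlier wrist view
    z=np.load("w1.png.npz")
    for l,c in [("rocker_end",(300.1,159.7)),("start_top",(306.5,235)),("release_top",(304.6,201.3)),("lid_front",(364.5,208.1))]:
        c=np.array(c); obs.append((z,"w1",l,c,ray(z,c/[640,480])))
    def f(v):
        m=model(v); out=[]
        for p,nm,l,c,(o,d) in obs:
            e=m[l]-o; out.append((e-d*(e@d))*1000/(1.5 if "w" in nm[:1] else 3))
        return np.r_[np.concatenate(out),v[4]*1000/2]
    s=least_squares(f,[.51,-.29,0,.45,0],loss="soft_l1"); print(s.x)
    m=model(s.x)
    for p,nm,l,c,_ in obs: print(nm,l,c,proj(p,m[l])[0]-c)
    for k in m: print(k,m[k])
    o=arm.observe(); print(o["clock"],o["position"],o["ee_rot"])
E
python3 fit.py w2.png
```

```text
[ 0.5113 -0.292   0.087   0.4396  0.0003]
wrist rocker_end [291.008  94.896] [ 3.236  -2.8697]
wrist start_top [304.128 195.12 ] [1.0353 0.7325]
wrist release_top [302.272 152.88 ] [-1.1699 -1.3389]
wrist lid_front [380.288 147.6  ] [-0.635  -0.6595]
wrist rocker_end [290.624  95.088] [ 2.7301 -2.0063]
wrist start_top [303.616 194.304] [0.5896 1.8994]
wrist release_top [301.632 148.8  ] [-1.4606  3.3788]
wrist lid_front [377.92  145.824] [0.0688 2.0842]
top start_top [398.784 283.104] [-1.3757 -0.4003]
top release_top [372.224 287.52 ] [-1.1454 -3.4196]
top lid_front [370.816 245.616] [ 2.2397 -2.4075]
scene rocker_end [323.968 279.696] [-2.194   5.7439]
scene start_top [378.88  313.104] [ 3.8339 -0.8221]
scene release_top [352.192 299.28 ] [2.882  1.4874]
scene lid_front [379.392 239.088] [-2.0774 -2.2306]
w1 rocker_end [300.1 159.7] [-1.827  -3.5823]
w1 start_top [306.5 235. ] [-0.1715  0.705 ]
w1 release_top [304.6 201.3] [-1.2807 -0.1818]
w1 lid_front [364.5 208.1] [-0.7418 -0.1812]
rocker_end [ 0.4246 -0.2374  0.1266]
start_top [ 0.4347 -0.3489  0.1252]
release_top [ 0.4307 -0.2991  0.1232]
lid_front [ 0.5042 -0.2927  0.2071]
6.55 [ 0.4449 -0.3576  0.3767] [-2.2271 -2.2157 -0.    ]
```

View pics/w2.png

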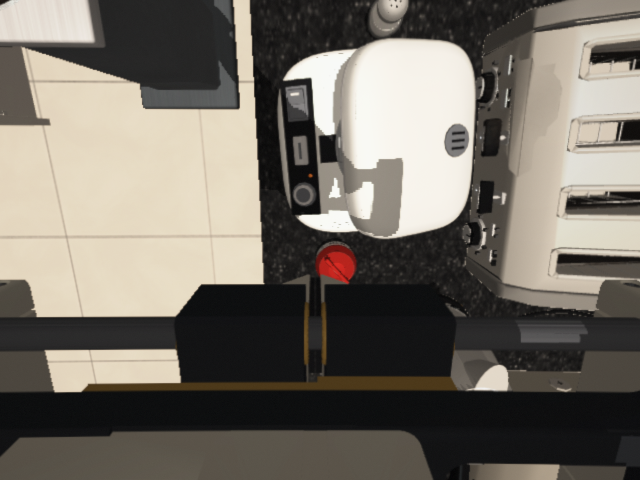

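The second view agrees with the fit: rocker bar about (296,92), release bar (301,151), start key (303,195). The cooker's yaw is about 0.087 and the lid is open about 0.44 rad. Next I'll go above the lid front and push it down in steps, moving toward the robot as the lid comes forward.

Request:
carry_out(
  claw=[0,0,0,0,0],
  delta_pos=[
    [1.65,1.45,2.9],
    [1.65,1.45,2.9],
    [1.65,1.45,2.9],
    [1.6,1.4,2.9],
    [0,0,2],
  ],
  angular=[
    [0,0,0],
    [0,0,0],
    [0,0,0],
    [0,0,-0.087],
    [0,0,0],
  ],
)

```text
clock: 7.05
position: [0.5047, -0.2887, 0.2383]
ee_rot: [-2.118, -2.317, -0.001]
force: [0.4, 0.2, -0.1]
width: 0.007
gripper_force: 0.0
```

Request:
carry_out(
  claw=[0,0,0,0,0,0,0,0],
  delta_pos=[
    [0,0,1],
    [0,-0.2,1],
    [0,-0.2,1],
    [0,-0.2,1],
    [0,-0.2,1],
    [0,-0.2,0.5],
    [0,-0.2,0.5],
    [0,-0.2,0.5],
  ],
  angular=[
    [0,0,0],
    [0,0,0],
    [0,0,0],
    [0,0,0],
    [0,0,0],
    [0,0,0],
    [0,0,0],
    [0,0,0],
  ],
)

```text
clock: 7.85
position: [0.4885, -0.2939, 0.1756]
ee_rot: [2.129, 2.31, -0.0]
force: [-3.4, -0.9, 4.4]
width: 0.004
gripper_force: 2.1
```

Request:
carry_out(
  claw=[0,0,0,0],
  delta_pos=[
    [0,-0.2,0.4],
    [0,-0.1,0.4],
    [0,0,0.4],
    [0,0,0.3],
  ],
  angular=[
    [0,0,0],
    [0,0,0],
    [0,0,0],
    [0,0,0],
  ],
)

```text
clock: 8.25
position: [0.4846, -0.294, 0.1605]
ee_rot: [-2.128, -2.309, 0.001]
force: [-7.7, -0.6, 8.6]
width: 0.004
gripper_force: 4.6
```

Request:
carry_out(
  claw=[0,0],
  delta_pos=[
    [0,0,0.3],
    [0,0,0.2],
  ],
  angular=[
    [0,0,0],
    [0,0,0],
  ],
)

```text
clock: 8.45
position: [0.4847, -0.2938, 0.1553]
ee_rot: [-2.128, -2.309, 0.001]
force: [-6.4, -0.5, 7.3]
width: 0.005
gripper_force: 4.3
```

Request:
carry_out(
  claw=[0,0],
  delta_pos=[
    [0,-0.15,0.15],
    [0,-0.05,0.15],
  ],
  angular=[
    [0,0,0],
    [0,0,0],
  ],
)

```text
clock: 8.65
position: [0.4843, -0.294, 0.1536]
ee_rot: [2.128, 2.31, 0.002]
force: [-4.9, 3.5, 21.3]
width: 0.006
gripper_force: 11.2
```

Request:
carry_out(
  claw=[0,0],
  delta_pos=[
    [0,0,0.15],
    [0,0,0.05],
  ],
  angular=[
    [0,0,0],
    [0,0,0],
  ],
)

```text
clock: 8.85
position: [0.4842, -0.294, 0.1526]
ee_rot: [2.128, 2.31, 0.003]
force: [-9.7, 6.0, 32.3]
width: 0.004
gripper_force: 16.7
```

The force is climbing steeply at z = 0.153, so the lid is at its stop. I'll lift off and check that it stays down.

Request:
carry_out(
  claw=[0,0,0,0,0,0,0],
  delta_pos=[
    [0,0,-0.3],
    [0,0,-0.7],
    [0,0,-3],
    [0,0,-4],
    [-2,-1.5,-4],
    [-2.5,-1.5,-4],
    [-2.5,-1.5,-4],
  ],
  angular=[
    [0,0,0],
    [0,0,0],
    [0,0,0],
    [0,0,0],
    [0,0,0],
    [0,0,0],
    [0,0,0],
  ],
)

```text
clock: 9.55
position: [0.4446, -0.3672, 0.3522]
ee_rot: [-2.127, -2.312, -0.001]
force: [0.4, -1.0, -0.0]
width: 0.007
gripper_force: 0.0
```

```bash
sed -e 's/^    # earlier/    z=None/; /np.load/d; /("rocker_end",(300/d; /c=np.array(c); obs/d' -e 's/,\.45,0\],loss/,.05,0],loss/' fit.py > fit2.py; python3 fit2.py w3.png
```

```text
File "fit2.py", line 22
    z=None wrist view
           ^^^^^
SyntaxError: invalid syntax
```

```bash
sed -i 's/z=None.*/pass/' fit2.py; python3 fit2.py w3.png
```

```text
[ 0.511  -0.2909  0.0827 -0.025   0.0004]
wrist rocker_end [303.232  80.784] [ 0.8679 -4.6938]
wrist start_top [304.896 188.592] [0.3307 0.0363]
wrist release_top [306.496 140.688] [-1.1494  0.223 ]
wrist lid_front [355.776 141.792] [ 0.3236 -0.6537]
wrist rocker_end [302.72   80.016] [ 0.6369 -3.1768]
wrist start_top [304.576 188.976] [0.0769 0.9197]
wrist release_top [307.008 144.48 ] [-2.2975 -2.5215]
wrist lid_front [356.416 141.408] [-0.7184  0.7848]
top rocker_end [340.48  285.696] [-2.5912  0.9017]
top start_top [395.008 285.12 ] [ 1.6317 -2.1213]
top release_top [369.28  288.912] [ 1.0198 -4.6317]
top lid_front [367.488 257.712] [ 2.6236 -0.2621]
scene rocker_end [311.808 265.392] [ 9.1772 19.6431]
scene start_top [380.992 312.192] [ 0.745  -0.1205]
scene release_top [350.592 299.808] [3.5894 0.6595]
scene lid_front [367.872 268.416] [0.8183 0.0943]
rocker_end [ 0.4245 -0.2359  0.1268]
start_top [ 0.4341 -0.3474  0.1253]
release_top [ 0.4304 -0.2976  0.1233]
lid_front [ 0.4805 -0.2934  0.1518]
10.55 [ 0.4447 -0.3674  0.3507] [2.1286 2.3105 0.0001]
```

View pics/w3.png

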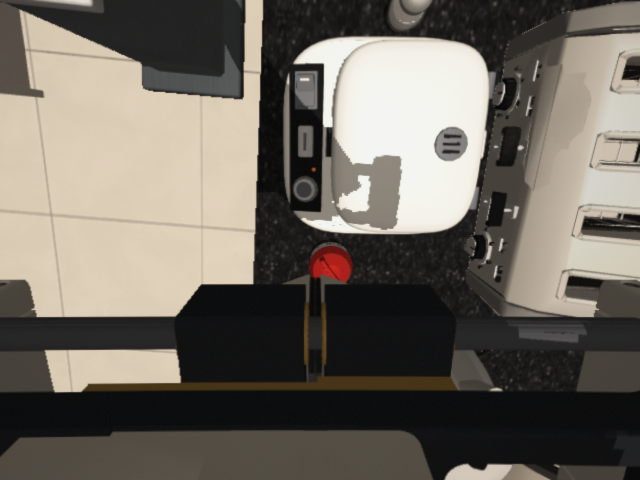

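The lid is flat and shut, with its front edge at about column 335, and the fit gives an angle near 0 with the cooker unmoved. The rocker bar is at about (304,79) and the start key at (304,189). Next I'll tilt the tool square to the panel and go above the rocker end.

Request:
carry_out(
  claw=[0,0,0,0,0,0],
  delta_pos=[
    [3.3,-0.4,3.5],
    [3.3,-0.4,3.5],
    [3.3,-0.4,3.5],
    [3.4,-0.5,3.5],
    [0,0,2],
    [0,0,1.5],
  ],
  angular=[
    [0,0,0],
    [0,0,0],
    [0,0,0],
    [-0.07,0,0],
    [-0.07,0,0],
    [-0.07,0,0],
  ],
)

```text
clock: 11.15
position: [0.4199, -0.2343, 0.1748]
ee_rot: [2.023, 2.201, 0.234]
force: [1.2, 0.6, 0.6]
width: 0.007
gripper_force: 0.0
```

```bash
cat > go.py <<'E'
from h import *
import sys
np.set_printoptions(precision=4,suppress=True)
P=np.array(eval(sys.argv[1])); o=arm.observe(); M=R.from_rotvec(o["ee_rot"]).as_matrix()
w=.084; Rz=R.from_euler("z",w).as_matrix(); n=Rz@[-np.sin(.21),0,np.cos(.21)]; y=Rz@[0,1,0]
W=np.c_[y,np.cross(-n,y),-n]
print(o["position"],"toolz",M[:,2],"rel cm",100*M.T@(P-o["position"]),"rot",R.from_matrix(M.T@W).as_rotvec(),o["force"],o["clock"])
E
python3 go.py "[.4243,-.236,.127]"
```

```text
[ 0.4199 -0.2343  0.1748] toolz [ 0.2094  0.018  -0.9777] rel cm [-0.2095 -0.5922  4.765 ] rot [ 0.0017 -0.0003  0.    ] [1.1908 0.5593 0.6229] 11.15
```

Request:
carry_out(
  claw=[0,0,0,0,0],
  delta_pos=[
    [-0.2,-0.6,1.5],
    [0,0,1.5],
    [0,0,1.0],
    [0,0,0.4],
    [0,0,0.3],
  ],
  angular=[
    [0,0,0],
    [0,0,0],
    [0,0,0],
    [0,0,0],
    [0,0,0],
  ],
)

```text
clock: 11.65
position: [0.4245, -0.2378, 0.1286]
ee_rot: [2.026, 2.199, 0.232]
force: [0.5, -0.1, 0.4]
width: 0.006
gripper_force: 0.0
```

Request:
carry_out(
  claw=[0,0],
  delta_pos=[
    [0,0,0.2],
    [0,0,0.1],
  ],
  angular=[
    [0,0,0],
    [0,0,0],
  ],
)

```text
clock: 11.85
position: [0.4251, -0.2371, 0.126]
ee_rot: [2.026, 2.2, 0.233]
force: [-1.3, 2.7, 2.4]
width: -0.001
gripper_force: 1.5
```

```bash
python3 go.py "[.4243,-.236,.127]"
```

```text
[ 0.4251 -0.2371  0.126 ] toolz [ 0.208  0.018 -0.978] rel cm [ 0.1149 -0.0524 -0.1111] rot [ 0.0003 -0.0005 -0.0018] [-1.263   2.6772  2.3879] 11.85
```

Request:
carry_out(
  claw=[0,0],
  delta_pos=[
    [0,0,0.1],
    [0,0,0.1],
  ],
  angular=[
    [0,0,0],
    [0,0,0],
  ],
)

```text
clock: 12.05
position: [0.4258, -0.2376, 0.124]
ee_rot: [2.026, 2.199, 0.232]
force: [0.6, 0.7, 1.3]
width: 0.005
gripper_force: 0.2
```

Request:
carry_out(
  claw=[0,0],
  delta_pos=[
    [0,0,0.1],
    [0,0,0.05],
  ],
  angular=[
    [0,0,0],
    [0,0,0],
  ],
)

```text
clock: 12.25
position: [0.426, -0.2377, 0.1229]
ee_rot: [2.026, 2.199, 0.233]
force: [-7.0, 2.9, 19.0]
width: 0.004
gripper_force: 10.1
```

The force dropped as the rocker snapped over, then rose to 19 N at its stop. I'll retract and move back for a look.

Request:
carry_out(
  claw=[0,0,0,0,0],
  delta_pos=[
    [0,0,-1],
    [0,0,-3],
    [-4,0,-3],
    [-4,0,-3],
    [-3,0,-3],
  ],
  angular=[
    [0,0,0],
    [0,0,0],
    [0,0,0],
    [0,0,0],
    [0,0,0],
  ],
)

```text
clock: 12.75
position: [0.4073, -0.3515, 0.2515]
ee_rot: [2.026, 2.198, 0.231]
force: [1.1, -0.4, -0.6]
width: 0.004
gripper_force: 0.0
```

```bash
python3 fit2.py w4.png; python3 - <<'E'
import cv2
a=cv2.imread("pics/w4.png")[20:260,220:520]; b=cv2.imread("pics/w3.png")[20:260,220:520]
import numpy as np
cv2.imwrite("pics/w4c.png",cv2.resize(np.hstack([b[:200,:150],a[:200,:150]]),None,fx=2.6,fy=2.6,interpolation=cv2.INTER_CUBIC))
E
python3 go.py "[.4341,-.3474,.1253]"
```

```text
[ 0.5106 -0.291   0.0848 -0.0004 -0.0011]
wrist rocker_end [310.912  84.912] [ 0.8673 -3.4019]
wrist start_top [310.4   226.224] [2.1497 0.3095]
wrist release_top [312.896 164.112] [-0.6457  1.6954]
wrist lid_front [388.672 167.808] [-1.1673 -0.0458]
wrist rocker_end [310.72   89.184] [ 1.3505 -3.2888]
wrist start_top [311.808 230.112] [1.006  1.0449]
wrist release_top [314.88  169.104] [-2.3529  1.1698]
wrist lid_front [387.2   173.616] [ 1.0189 -1.0897]
top rocker_end [340.608 283.392] [-2.6099  3.3025]
top start_top [396.48  281.616] [0.1798 1.356 ]
top lid_front [368.384 258.192] [ 1.9705 -0.876 ]
scene start_top [381.312 309.792] [0.5205 2.8773]
rocker_end [ 0.4243 -0.2361  0.1253]
start_top [ 0.4341 -0.3477  0.1238]
release_top [ 0.4303 -0.2978  0.1218]
lid_front [ 0.4807 -0.2936  0.1549]
13.75 [ 0.4078 -0.3493  0.2495] [2.0262 2.1993 0.2318]
[ 0.4078 -0.3493  0.2495] toolz [ 0.2078  0.0171 -0.978 ] rel cm [-0.023  -0.0097 12.6956] rot [ 0.      0.0004 -0.0021] [-0.3548 -0.8363 -0.9873] 13.75
```

View pics/w4c.png

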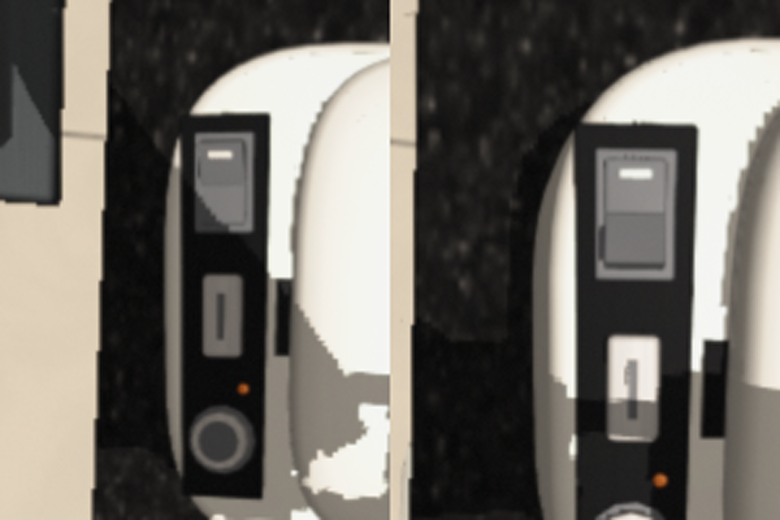

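Before and after crops: the shading of the rocker's two halves has changed, with the right half now casting a shadow, so it is on. The lid is still shut. The tool is already in line with the start key, so I'll go down along the normal.

Request:
carry_out(
  claw=[0,0,0,0,0],
  delta_pos=[
    [0,0,4],
    [0,0,4],
    [0,0,3],
    [0,0,0.8],
    [0,0,0.5],
  ],
  angular=[
    [0,0,0],
    [0,0,0],
    [0,0,0],
    [0,0,0],
    [0,0,0],
  ],
)

```text
clock: 14.25
position: [0.4331, -0.3473, 0.1288]
ee_rot: [2.027, 2.2, 0.231]
force: [0.2, -0.3, 0.4]
width: 0.006
gripper_force: 0.0
```

Request:
carry_out(
  claw=[0,0],
  delta_pos=[
    [0,0,0.15],
    [0,0,0.1],
  ],
  angular=[
    [0,0,0],
    [0,0,0],
  ],
)

```text
clock: 14.45
position: [0.4343, -0.3479, 0.1281]
ee_rot: [2.025, 2.197, 0.232]
force: [-0.2, 0.6, 1.1]
width: 0.003
gripper_force: 0.0
```

```bash
python3 go.py "[.4341,-.3474,.1253]"
```

```text
[ 0.4343 -0.3479  0.1281] toolz [ 0.2096  0.0159 -0.9777] rel cm [ 0.0558 -0.0734  0.266 ] rot [ 0.0018  0.0018 -0.0022] [-0.1661  0.5798  1.1348] 14.45
```

Request:
carry_out(
  claw=[0,0],
  delta_pos=[
    [0,0,0.1],
    [0,0,0.05],
  ],
  angular=[
    [0,0,0],
    [0,0,0],
  ],
)

```text
clock: 14.65
position: [0.4346, -0.3477, 0.1263]
ee_rot: [2.025, 2.198, 0.232]
force: [0.8, -0.1, 2.0]
width: 0.003
gripper_force: 1.1
```

Request:
carry_out(
  claw=[0,0],
  delta_pos=[
    [0,0,0.1],
    [0,0,0.05],
  ],
  angular=[
    [0,0,0],
    [0,0,0],
  ],
)

```text
clock: 14.85
position: [0.435, -0.3477, 0.1245]
ee_rot: [2.025, 2.198, 0.232]
force: [1.2, -1.3, 4.3]
width: 0.004
gripper_force: 2.2
```

Request:
carry_out(
  claw=[0,0],
  delta_pos=[
    [0,0,0.1],
    [0,0,0],
  ],
  angular=[
    [0,0,0],
    [0,0,0],
  ],
)

```text
clock: 15.05
position: [0.4351, -0.3477, 0.1239]
ee_rot: [2.025, 2.198, 0.233]
force: [-3.2, 0.3, 12.6]
width: 0.006
gripper_force: 6.9
```

The force went 2, then 4.3, then 12.6 N over about 3 mm, so the key is fully in. Retracting.

Request:
carry_out(
  claw=[0,0,0,0,0,0,0],
  delta_pos=[
    [0,0,-0.5],
    [0,0,-2],
    [0,0,-4],
    [0,0,-4],
    [-1,0,-4],
    [0,0,0],
    [0,0,0],
  ],
  angular=[
    [0,0,0],
    [0,0,0],
    [0,0,0],
    [0,0,0],
    [0,0,0],
    [0,0,0],
    [0,0,0],
  ],
)

```text
clock: 15.75
position: [0.4054, -0.3595, 0.265]
ee_rot: [2.025, 2.199, 0.233]
force: [0.5, -0.2, -0.7]
width: 0.005
gripper_force: 0.0
```

```bash
python3 fit2.py w5.png | head -1; python3 go.py "[.4341,-.3474,.1253]"; python3 -c "
import cv2
a=cv2.imread('pics/w5.png')[0:280,200:520]
cv2.imwrite('pics/w5c.png',cv2.resize(a,None,fx=2,fy=2))"
```

```text
[ 0.5105 -0.2914  0.0841  0.0016 -0.0005]
[ 0.4054 -0.3596  0.2647] toolz [ 0.2078  0.0171 -0.978 ] rel cm [ 0.9761 -0.0088 14.2475] rot [ 0.0001  0.0004 -0.002 ] [-1.0154  0.8929 -1.2394] 16.75
```

View pics/w5c.png

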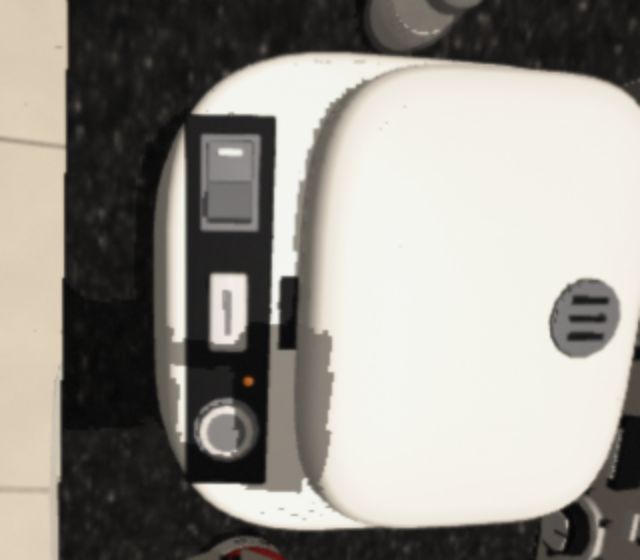

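The crop shows the lid shut, the rocker flipped (about (230,180)) and the start key back out (about (226,430)). The cooker hasn't moved, so I'm handing in.

```bash
python3 -c "
from cell import arm
print(arm.sign_off())"
```

```text
the job is handed in; nothing more can be done
None
```

I pushed the lid shut until it latched, switched the rocker on, then pressed the start key fully in and let it come back, in that order; the cooker did not move, the things around it were not touched, and the job was handed in at about 17 s.

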